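# Open the spacer box and tip the spacers into its corner

## Robot

A 6-joint arm with a two-finger parallel gripper is mounted at the origin on the work surface. World frame = base frame: x ahead of the robot, y to its left, z up, the work surface at z = 0. Lengths are in m, angles in rad, forces in N, time in s.
With the tool pointing down it reaches from about 0.3 to 0.875 m from the base axis. Payload 6.4 kg.
Tool frame: the origin (TCP) lies on the centre line of the jaws, within the pads' length; the fingertips stand 14 mm ahead of it and the grasp point (between the pads) lies 5 mm behind it (env.tcp_to_tips is the distance from the TCP to the fingertips, in m); x points along the fingers, y is the direction in which the jaws open and shut, and the axes are right-handed (so a half turn about x gives the same grasp; the last joint's range is limited). The gripper opens to 85 mm and grips with 20 to 120 N. Pads are 22 mm wide; open, the fingers measure 114 mm over their backs; the gripper's body (76 mm by 85 mm) begins 54 mm behind the grasp point. The pads swing forward as they close: fully open they stand 13 mm farther back than shut.
Start: joints at [1.058, 0.181, 1.607, -0, 1.354, -0.206], TCP at [0.174, 0.548, 0.245] pointing down, gripper open.
Joint ranges: [-2.99, 2.99], [-0.89, 2.07], [0.3, 2.58], [-1.14, 4.28], [0, 2.63], [-3.12, 3.12]. Speed limits (rad/s): [2.57, 2.57, 3.01, 3.14, 3.14, 3.14].

## Interface

Orientations are given as a unit quaternion [x, y, z, w].
In Python, from cell import sensors, get_image, calibration, env, find_in gives the robot as it stands.
- The arm moves only by the shell command python3 -m creep 'ROWS'. ROWS is JSON, a list of rows, each a list of 7 numbers: the turn, a rotation vector about the tool's x, y, z in degrees, then the shift along the tool's x, y, z in m, then the finger opening in m, from 0 to 0.0854. In form: [[rx, ry, rz, tx, ty, tz, hand], ...]. A call has 1 to 20 rows; each row shifts and turns the commanded pose from where the row before left it, along the tool's axes as they then stand; what a row does not reach is not made up. A row lasts 1/10 s, in which the tool goes at most 50 mm and 8.59 degrees, less where a joint would pass 70% of its speed; a pose out of reach is approached as far as the arm can. A call with a gripper value outside its range is refused whole. The fingers move at their own pace and stop on an object; the grip force is fixed at half the most. Time passes only in rows, so rows that do not move let the fingers close. It gives the time, the measured TCP pose, the force and the opening at its end, in the units of the state.
- sensors.observe(): the state, without advancing time (a new reading comes with each control period).
- get_image(name): name is "side" or "top" or "wrist"; returns (picture, depth): 400x640x3 uint8, red, green, blue; 400x640 float32, m along the optical axis (not along the pixel's ray), 0 where there is no reading.
- calibration(name): a dict with "camera_matrix" (3x3 intrinsics, pixels), "R" (3x3) and "t" (3): a world point X has camera coordinates R X + t; the wrist camera has in their place "hand_eye" (4x4, takes a point from camera to tool coordinates, whose origin is the TCP and whose axes are the tool frame's). Camera axes: x right, y down, z forward; pixel columns grow to the right and rows downward; lengths in m; the calibration is good to about 2 mm. A picture is of the moment at which its call begins: read the wrist's pose just before it. calibration takes no time and is no camera call.
- env.job_done(): hands the job in, once; it reports no verdict.
Trained networks look in the newest picture that a camera, given by its name, has taken for a name from the list of things; names that differ only in an ending like _2 or _b are one class to them, and where a whole thing is asked for, a point or a joint stands for the part that bears it (a point fixed in the world has none). Each returns a list of dicts, best first, with "score" (0 to 1); they miss things now and then, are a little off and sometimes report something else, mostly with a low value. They report only what shows in the picture. A call takes as long as a camera call.
- find_in(query, camera): "centre" ([x, y, z] in m, in the coordinates of the camera as it stood for that picture, good to about 4 mm: the middle of the surface that is visible of it).
The state is a dict: "t": time; "joints": joint angles; "qvel": joint speeds; "effort": joint torques, N m; "position": TCP position; "orientation": TCP orientation; "force": force on the tool from outside, world axes, zero at the start; "torque": the same for the moment, N m; "opening": finger opening in m.
Only numpy, scipy, OpenCV 4.12 (cv2) and the standard library are available. Lean on these libraries where they do the work, as an engineer would, in place of code of your own. Each camera call takes 0.05 s, during which the arm holds its last target.

## Task

With the blade of the orange spudger, lever the clear lid of the blue parts box open by its white lip until it stands past upright, then lay the spudger back flat on the table. Then lift the box well clear of the table by its black tab and tilt it until all three brass spacers have slid into the green corner; finish holding it still like that, plainly tilted and with the lid open. Leave the flux bottle, the tin and the soldering-iron stand alone.

Things in the scene. Friction and masses are not known exactly. Their poses are not given: they have to be found in the camera images.
- tote: Loose open blue box, outer 125 (x) x 155 (y) x 50 mm high, walls and floor 4 mm, about 0.35 kg. Origin: centre of its underside. -x long side (faces the robot, give or take the yaw): lid lip; +x side: hinge; -y end: grip tab; corner (-x, -y): marked green outside and on the inner floor. Spacers start to slide on the floor at a slope of 12 to 17 degrees, more is needed along a wall.
- tote_tab (a point): Grasp point on the box's black grip tab, an upright plate on the outside of the -y end wall: 10 mm thick (along the box's y), 40 mm wide (along x), rising from 10 mm to 95 mm above the box's underside, so 45 mm of it stand above the rim. The point is at (-25, -82.5, 80) mm in the box's frame, 15 mm below the tab's top.
- tote_corner (a point): The green corner: the inner corner of the box's floor at (-58.5, -73.5, 4) mm in the box's frame.
- lid (a joint): Angle of the clear lid in rad: 0 closed, 1.57 upright, up to 1.95 folded back. The hinge is stiff (0.09 N m, about 1 N at the lip) and the lid (60 g, 3 mm thick, covers the whole box, 125 x 155 mm) stays where it is left.
- lid_hinge (a point): Middle of the lid's hinge line, on the lid's underside, at (62.5, 0, 50.5) mm in the box's frame; the hinge runs along the box's y. The frame turns with the lid.
- lid_lip (a point): Outer edge of the lid's white pry lip, on its underside: the lip is 56 mm wide (along the box's y), 4 mm thick, and juts out 20 mm beyond the front wall, 145 mm from the hinge line, 50.5 mm above the box's underside when closed, with nothing below it.
- spudger: Pry tool (spudger) lying on the table: orange handle 100 x 16 x 18 mm high, thin steel blade 70 mm long, 16 mm wide, 2.5 mm thick, flat side up, 9 mm above the table while it lies. 45 g. Origin: on the underside, 40 mm behind the blade end of the handle, below spudger_grip; x runs along the tool to the blade's tip, z up.
- spudger_grip (a point): Middle of the spudger's handle's thickness near its balance point, 9 mm above its underside, above the origin.
- spudger_tip (a point): Tip of the spudger's blade, mid-thickness, 110 mm along x from spudger_grip at the same height.
- bottle: Bystander: white flux bottle with black cap, 34 mm across, 85 mm high. Origin: centre of its underside.
- tin: Bystander: round steel tip-cleaner tin, 66 mm across, 36 mm high. Origin: centre of its underside.
- iron: Bystander: black soldering-iron stand 110 x 75 mm with the iron in it, its handle slanting up to 155 mm high and out to 125 mm along the stand's x. Origin: centre of its underside.
- spacer0: Brass spacer, a loose round disc 15 mm across, 11 mm high, 15 g, standing on the box's floor. Origin: centre of its underside.
- spacer1: Brass spacer, a loose round disc 15 mm across, 11 mm high, 15 g, standing on the box's floor. Origin: centre of its underside.
- spacer2: Brass spacer, a loose round disc 15 mm across, 11 mm high, 15 g, standing on the box's floor. Origin: centre of its underside.

How it is judged:
By the outcome, as a careful person would: the job done as asked, in the order asked, and still so for the second after the job is handed in, while the arm keeps its last pose, push and grip.
It also fails if it takes over 67 s, if anything falls off the work surface, if the arm or the gripper's body presses on something with over 40 N, if the wrist force passes 120 N, or if a joint passes its speed limit or range.

## Working session

There is one attempt and no reset: what is moved stays moved. The work goes in short steps, Python scripts to look and compute and a shell command to move; the robot and the scene stay as the last step left them, time stands still between calls to the robot, and variables do not carry over. Pictures are saved under pics/ and viewed, and the job is handed in when it is done.

```bash
ls; mkdir -p pics; python3 - <<'E'
from cell import sensors,get_image,calibration,env
import cv2
print(sensors.observe())
for n in ["side","top","wrist"]:
    p,d=get_image(n); cv2.imwrite(f"pics/{n}0.png",p[:,:,::-1])
    c=calibration(n); print(n,{k:v for k,v in c.items()})
E
```

```text
pics
{'t': 0.0, 'joints': array([ 1.05770462e+00,  1.81570215e-01,  1.60800637e+00,  3.73952727e-05,
        1.35375100e+00, -2.06310291e-01]), 'qvel': array([-1.01058015e-03, -2.66890693e-03, -9.41528037e-04,  7.42215825e-05,
        1.25656215e-03,  4.76210371e-04]), 'effort': array([ 9.75542862e-04, -4.44858885e+01, -3.51342416e+01, -6.05527498e-05,
        8.91164644e-03, -1.69220652e-05]), 'position': array([0.17336628, 0.54770403, 0.24436849]), 'orientation': array([ 0.10747197,  0.69903172, -0.10861115,  0.69857573]), 'force': array([-0.93890648, -0.68500582, -0.23953525]), 'torque': array([-0.02430035, -0.01842593, -0.05437497]), 'opening': 0.0856869419042853}
side {'camera_matrix': array([[403.19402876,   0.        , 318.02469254],
       [  0.        , 403.19402876, 202.8130787 ],
       [  0.        ,   0.        ,   1.        ]]), 'R': array([[-8.29834186e-01, -5.58009583e-01,  7.27005200e-04],
       [-4.12221979e-01,  6.12149545e-01, -6.74793283e-01],
       [ 3.76096083e-01, -5.60266223e-01, -7.38006434e-01]]), 't': array([0.49996666, 0.28363397, 0.80224167])}
top {'ca
[... 193 characters left out ...]
3136,  0.00287235],
       [-0.97912951, -0.03888222, -0.19948326],
       [ 0.19944162,  0.00498646, -0.97989702]]), 't': array([0.03387005, 0.59599797, 0.83741309])}
wrist {'camera_matrix': array([[300.30202832,   0.        , 310.57447285],
       [  0.        , 300.30202832, 200.79986628],
       [  0.        ,   0.        ,   1.        ]]), 'hand_eye': array([[ 9.72554969e-04, -3.11165517e-01,  9.50355236e-01,
        -1.30061811e-01],
       [ 9.99998351e-01,  1.76044281e-03, -4.46953150e-04,
        -1.75149564e-04],
       [-1.53396964e-03,  9.50354104e-01,  3.11166715e-01,
        -7.94189994e-02],
       [ 0.00000000e+00,  0.00000000e+00,  0.00000000e+00,
         1.00000000e+00]])}
```

View pics/side0.png

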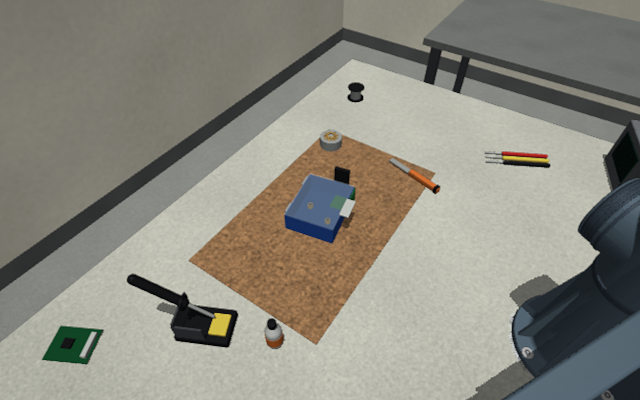

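View pics/top0.png

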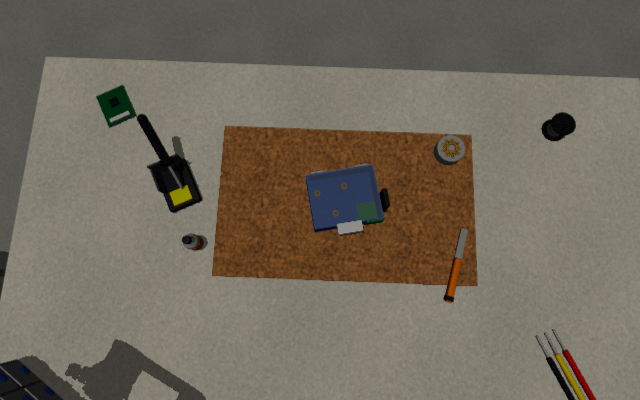

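```bash
cat > h.py <<'E'
from cell import sensors,get_image,calibration,env,find_in
import numpy as np, cv2
from scipy.spatial.transform import Rotation as Ro
def cam2w(n,P):
    c=calibration(n); P=np.asarray(P,float)
    if n=="wrist":
        s=sensors.observe(); R=Ro.from_quat(s['orientation']).as_matrix()
        H=c['hand_eye']; return (P@H[:3,:3].T+H[:3,3])@R.T+s['position']
    return (P-c['t'])@c['R']
def cloud(n,d):
    K=calibration(n)['camera_matrix']; v,u=np.mgrid[:d.shape[0],:d.shape[1]]
    P=np.stack([(u-K[0,2])/K[0,0]*d,(v-K[1,2])/K[1,1]*d,d],-1)
    W=cam2w(n,P.reshape(-1,3)).reshape(P.shape); W[d==0]=np.nan; return W
def proj(n,X):
    c=calibration(n); q=np.asarray(X)@c['R'].T+c['t']; q=q@c['camera_matrix'].T; return q[...,:2]/q[...,2:]
def snap(n,f):
    p,d=get_image(n); cv2.imwrite("pics/"+f,p[:,:,::-1]); return p,d
E
python3 - <<'E'
from h import *
p,d=get_image("top"); np.save("top0.npy",d); cv2.imwrite("top0p.png",p)
for q in ["tote","tote_tab","tote_corner","lid","lid_hinge","lid_lip","spudger","spudger_grip","spudger_tip","bottle","tin","iron"]:
    r=find_in(q,"top"); print(q,[(np.round(cam2w("top",x['centre']),3).tolist(),round(x['score'],2)) for x in r[:2]])
E
```

```text
tote [([0.602, -0.015, 0.055], 0.76)]
tote_tab [([0.599, -0.014, 0.051], 0.73)]
tote_corner [([0.594, -0.015, 0.053], 0.9)]
lid [([0.603, -0.012, 0.051], 0.83)]
lid_hinge [([0.603, -0.014, 0.051], 0.92)]
lid_lip [([0.598, -0.013, 0.053], 0.65), ([0.727, -0.25, 0.034], 0.4)]
spudger [([0.459, -0.266, 0.016], 0.92)]
spudger_grip [([0.461, -0.268, 0.015], 0.74)]
spudger_tip [([0.464, -0.262, 0.012], 0.56)]
bottle [([0.488, 0.316, 0.055], 0.51), ([0.601, -0.008, 0.051], 0.45)]
tin [([0.73, -0.251, 0.033], 0.81)]
iron [([0.64, 0.378, 0.022], 0.7)]
```

The side picture shows the closed box around (320,208), with its white lip at (347,208). The tab is at (342,174) and the spudger at (415,175). In the top picture the lip is at (350,227), the tab at (385,200), and the spudger runs from (449,300) to (463,230). Next I'll extract poses from the depth.

```bash
python3 - <<'E'
from h import *
p=cv2.imread("top0p.png"); d=np.load("top0.npy"); W=cloud("top",d)  # p stored as RGB in file order
W2=W
r,g,b=[p[:,:,i].astype(int) for i in range(3)]
def pick(m,lo,hi,name):
    u0,v0=lo;u1,v1=hi; M=np.zeros(m.shape,bool); M[v0:v1,u0:u1]=m[v0:v1,u0:u1]
    P=W[M]; P=P[~np.isnan(P[:,0])]; print(name,len(P),np.round(np.median(P,0),4)); return P
def rect(P,name):
    c,s,a=cv2.minAreaRect((P[:,:2]*1000).astype(np.float32)); print(name,np.round(c,1),np.round(s,1),round(a,1))
lip=pick((r>170)&(g>170)&(b>170),(330,212),(370,240),"lip"); lip=lip[(lip[:,2]>.04)]; rect(lip,"lip")
box=pick((b>r+25),(295,155),(395,240),"blue"); 
top=box[(box[:,2]>.045)]; rect(top,"boxtop")
tab=pick((r<60)&(g<60)&(b<60),(376,180),(396,218),"tab"); t=tab[tab[:,2]>.085]; print(len(t)); rect(t,"tabtop")
han=pick((r>150)&(g<130)&(b<80),(440,225),(475,305),"handle"); han=han[han[:,2]>.01]; rect(han,"handle"); print(np.percentile(han[:,2],[5,50,95]))
bl=(W[...,2]>.005)&(W[...,2]<.03); B=pick(bl,(440,222),(475,305),"tool"); rect(B,"tool")
bl=pick((W[...,2]>.004)&(W[...,2]<.03)&(abs(r-b)<40),(450,222),(475,258),"blade"); rect(bl,"blade")
E
```

```text
lip 0 [nan nan nan]
lip [0. 0.] [0. 0.] 0.0
blue 3284 [ 0.608  -0.0011  0.053 ]
boxtop [605.2 -10.5] [126.2 154.8] 11.6
tab 188 [ 0.594  -0.0944  0.0882]
100
tabtop [597.6 -96. ] [39.8  9.9] 11.5
handle 0 [nan nan nan]
handle [0. 0.] [0. 0.] 0.0
  return _methods._mean(a, axis=axis, dtype=dtype,
  ret = um.true_divide(
Traceback (most recent call last):
IndexError: index -1 is out of bounds for axis 0 with size 0
```

```bash
python3 - <<'E'
from h import *
p=cv2.imread("top0p.png"); d=np.load("top0.npy"); W=cloud("top",d)
r,g,b=[p[:,:,i].astype(int) for i in range(3)]
print(p[228,350],p[280,454],p[240,462], W[228,350],W[280,454],W[240,462],W[260,400])
def pick(m,lo,hi):
    u0,v0=lo;u1,v1=hi; M=np.zeros(m.shape,bool); M[v0:v1,u0:u1]=m[v0:v1,u0:u1]
    P=W[M]; return P[~np.isnan(P[:,0])]
def rect(P,name):
    c,s,a=cv2.minAreaRect((P[:,:2]*1000).astype(np.float32)); print(name,len(P),np.round(c,1),np.round(s,1),round(a,1),np.round(np.percentile(P[:,2],[5,50,95]),4))
rect(pick((abs(r-b)<40)&(r>110)&(W[...,2]>.04),(330,212),(370,240)),"lip")
rect(pick((r>b+80)&(W[...,2]>.01)&(g<r*.6),(440,225),(475,305)),"handle")
rect(pick((W[...,2]>.005)&(W[...,2]<.03),(440,222),(475,305)),"tool")
rect(pick((W[...,2]>.004)&(W[...,2]<.03)&(abs(r-b)<40),(450,222),(475,258)),"blade")
P=pick((W[...,2]>.005)&(W[...,2]<.03),(440,222),(475,305))
c,s,vt=np.linalg.svd(P[:,:2]-P[:,:2].mean(0),full_matrices=False); print(np.degrees(np.arctan2(vt[0,1],vt[0,0])))
# tin / bottle / iron extents
for n,lo,hi in [("tin",(430,130),(470,170)),("bottle",(178,230),(212,255)),("iron",(130,110),(205,215))]:
    rect(pick(W[...,2]>.012,lo,hi),n)
E
```

```text
[141 141 140] [145  67   0] [102 101  98] [ 0.53362893 -0.02518609  0.05290533] [ 0.43146465 -0.26074522  0.01899147] [ 0.52186074 -0.28448476  0.01058969] [ 0.47165024 -0.14484773  0.00246246]
lip 257 [536.6 -24.3] [22.7 54.5] 11.6 [0.052  0.0544 0.0568]
handle 266 [ 432.2 -260.5] [15.8 97.8] 75.1 [0.0141 0.0173 0.02  ]
tool 611 [ 467.7 -264.7] [ 55.7 166.6] 86.2 [0.0075 0.0144 0.0198]
blade 222 [ 515.5 -282.4] [16.8 70.3] 74.8 [0.0075 0.0098 0.0129]
164.7325972513546
tin 678 [ 733.5 -257.5] [64.2 64.7] 22.9 [0.0186 0.0318 0.037 ]
bottle 268 [492.1 318.3] [29.3 33.8] 72.2 [0.0211 0.0571 0.0856]
iron 2297 [654.8 390.3] [177.4  75.9] 26.5 [0.017  0.0255 0.1419]
```

```bash
cat >> h.py <<'E'
def pose():
    s=sensors.observe(); return s['position'],Ro.from_quat(s['orientation'])
def down(yaw):  # tool x down, tool z horizontal at yaw(deg)
    a=np.radians(yaw); z=np.array([np.cos(a),np.sin(a),0]); x=np.array([0,0,-1.]); return Ro.from_matrix(np.stack([x,np.cross(z,x),z],1))
def plan(pos,R):
    p,R0=pose(); rv=(R0.inv()*R).as_rotvec(degrees=True)
    print("turn",np.round(rv,2),"shift after turn",np.round(R.inv().apply(np.array(pos)-p),4),"shift before turn",np.round(R0.inv().apply(np.array(pos)-p),4))
def st():
    s=sensors.observe(); R=Ro.from_quat(s['orientation']).as_matrix()
    print("t",round(s['t'],2),"pos",np.round(s['position'],4),"F",np.round(s['force'],1),"open",round(s['opening'],4),"j",np.round(s['joints'],2)); print("axes x,y,z\n",np.round(R.T,3))
E
python3 - <<'E'
from h import *
st()
plan([.442,-.263,.10],down(-15)); plan([.442,-.263,.10],down(165))
print(env.tcp_to_tips)
E
```

```text
t 0.8 pos [0.1736 0.5482 0.2453] F [ 0.1 -0.   0.7] open 0.0855 j [ 1.06  0.18  1.61  0.    1.35 -0.21]
axes x,y,z
 [[ 0.     0.    -1.   ]
 [ 0.302  0.953  0.   ]
 [ 0.953 -0.302 -0.   ]]
turn [-2.58  0.   -0.  ] shift after turn [ 0.1453 -0.7141  0.4692] shift before turn [ 0.1453 -0.6922  0.5008]
turn [177.42  -0.    -0.  ] shift after turn [ 0.1453  0.7141 -0.4692] shift before turn [ 0.1453 -0.6922  0.5008]
0.014
```

```bash
python3 -m creep '[[-1.3,0,0,0.004,-0.036,0.023,0.0854],[-1.3,0,0,0.004,-0.036,0.023,0.0854],[0,0,0,0.004,-0.036,0.023,0.0854],[0,0,0,0.004,-0.036,0.023,0.0854],[0,0,0,0.004,-0.036,0.023,0.0854],[0,0,0,0.004,-0.036,0.023,0.0854],[0,0,0,0.004,-0.036,0.023,0.0854],[0,0,0,0.004,-0.036,0.023,0.0854],[0,0,0,0.004,-0.036,0.023,0.0854],[0,0,0,0.004,-0.036,0.023,0.0854],[0,0,0,0.004,-0.036,0.023,0.0854],[0,0,0,0.004,-0.036,0.023,0.0854],[0,0,0,0.004,-0.036,0.023,0.0854],[0,0,0,0.004,-0.036,0.023,0.0854],[0,0,0,0.004,-0.036,0.023,0.0854],[0,0,0,0.004,-0.036,0.023,0.0854],[0,0,0,0.004,-0.036,0.023,0.0854],[0,0,0,0.004,-0.036,0.023,0.0854],[0,0,0,0.004,-0.036,0.023,0.0854],[0,0,0,0.004,-0.036,0.023,0.05]]'
python3 - <<'E'
from h import *
st(); plan([.442,-.263,.1],down(-15))
snap("wrist","w1.png"); st()
E
```

```text
t: 2.8
position: [0.4295, -0.2691, 0.1651]
orientation: [0.092, 0.701, -0.092, 0.701]
force: [0.1, -0.5, 1.3]
opening: 0.0731
t 2.8 pos [ 0.4295 -0.2691  0.1651] F [ 0.1 -0.5  1.3] open 0.0731 j [-0.79  0.12  1.85  0.    1.17 -2.1 ]
axes x,y,z
 [[ 0.    -0.    -1.   ]
 [ 0.259  0.966 -0.   ]
 [ 0.966 -0.259  0.   ]]
turn [-0.01  0.02  0.01] shift after turn [0.0651 0.0091 0.0105] shift before turn [0.0651 0.0091 0.0105]
t 2.85 pos [ 0.4308 -0.2749  0.1649] F [-1.6 -5.   0.5] open 0.0664 j [-0.8   0.13  1.84 -0.    1.17 -2.11]
axes x,y,z
 [[ 0.002 -0.004 -1.   ]
 [ 0.261  0.965 -0.004]
 [ 0.965 -0.261  0.003]]
```

View pics/w1.png

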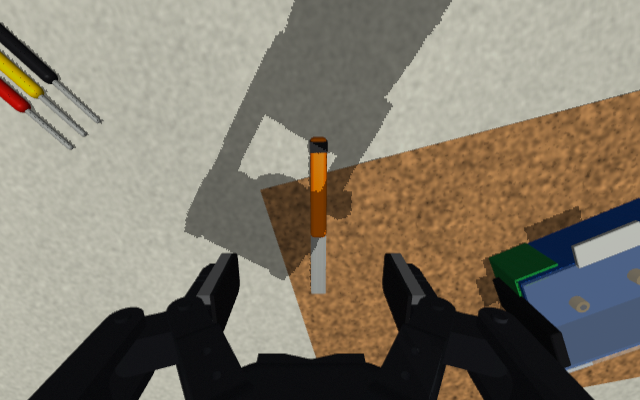

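The wrist picture shows the spudger at u≈318, upright in the image, with the handle from (318,145) to (318,235) and the tip at (318,292). Its yaw matches the tool. I'll measure its position from this view.

```bash
python3 - <<'E'
from h import *
st(); W0=None
s=sensors.observe(); p,d=get_image("wrist"); 
import h
c=calibration("wrist"); H=c['hand_eye']; R=Ro.from_quat(s['orientation']).as_matrix()
W=cloud("wrist",d)
r,g,b=[p[:,:,i].astype(int) for i in range(3)]
roi=np.zeros(d.shape,bool); roi[110:310,290:350]=1
def rect(M,n):
    P=W[M&roi]; P=P[~np.isnan(P[:,0])]; c,s,a=cv2.minAreaRect((P[:,:2]*1000).astype(np.float32)); print(n,len(P),np.round(c,1),np.round(s,1),round(a,1),np.round(np.percentile(P[:,2],[5,50,95]),4))
rect((r>b+60)&(g<r*.65)&(W[...,2]>.01),"handle")
rect((abs(r-b)<40)&(W[...,2]>.006)&(np.arange(400)[:,None]>225),"blade")
print("table",np.nanmedian(W[200:300,330:345,2]),np.nanmedian(W[250:300,270:300,2]))
st(); plan([.442,-.263,.1],down(-15))
E
```

```text
t 2.85 pos [ 0.4308 -0.2749  0.1649] F [-1.6 -5.   0.5] open 0.0664 j [-0.8   0.13  1.84 -0.    1.17 -2.11]
axes x,y,z
 [[ 0.002 -0.004 -1.   ]
 [ 0.261  0.965 -0.004]
 [ 0.965 -0.261  0.003]]
handle 1451 [ 430.1 -258.7] [16.  97.9] 75.3 [0.016  0.0189 0.0203]
blade 835 [ 513.4 -280.2] [15.6 69.7] 76.2 [0.0102 0.0113 0.0124]
table 0.002047501537615959 0.0011238126077997013
t 2.9 pos [ 0.4299 -0.2717  0.1649] F [ 1.   0.4 -0.1] open 0.0589 j [-0.8   0.12  1.85 -0.    1.17 -2.1 ]
axes x,y,z
 [[ 0.001 -0.002 -1.   ]
 [ 0.262  0.965 -0.001]
 [ 0.965 -0.262  0.001]]
turn [-0.18  0.06  0.09] shift after turn [0.0649 0.0115 0.0094] shift before turn [0.0649 0.0117 0.0093]
```

```bash
python3 -m creep '[[0,0,0,0.02,0.004,0.0026,0.05],[0,0,0,0.025,0.004,0.0026,0.05],[0,0,0,0.025,0.004,0.0026,0.05],[0,0,0,0.02,0,0,0.05],[0,0,0,0.015,0,0,0.05],[0,0,0,0.01,0,0,0.05],[0,0,0,0.005,0,0,0.05],[0,0,0,0,0,0,0.05],[0,0,0,0,0,0,0.05]]'
python3 - <<'E'
from h import *
st(); plan([.4405,-.262,.018],down(-15))
E
```

```text
t: 3.8
position: [0.4402, -0.2578, 0.046]
orientation: [0.092, 0.701, -0.092, 0.701]
force: [0.9, -0.7, 0.2]
opening: 0.0497
t 3.8 pos [ 0.4402 -0.2578  0.046 ] F [ 0.9 -0.7  0.2] open 0.0497 j [-0.76  0.32  1.9   0.    0.92 -2.07]
axes x,y,z
 [[ 0.001 -0.001 -1.   ]
 [ 0.258  0.966 -0.001]
 [ 0.966 -0.258  0.001]]
turn [0.03 0.06 0.03] shift after turn [ 0.028  -0.004   0.0014] shift before turn [ 0.028  -0.0039  0.0014]
```

```bash
python3 -m creep '[[0,0,0,0.01,-0.004,0.001,0.05],[0,0,0,0.01,0,0,0.05],[0,0,0,0.008,0,0,0.05],[0,0,0,0,0,0,0.05],[0,0,0,0,0,0,0.01],[0,0,0,0,0,0,0.0],[0,0,0,0,0,0,0.0],[0,0,0,0,0,0,0.0],[0,0,0,0,0,0,0.0],[0,0,0,0,0,0,0.0]]'
python3 - <<'E'
from h import *
st()
snap("wrist","w2.png")
E
```

```text
t: 4.8
position: [0.4401, -0.2619, 0.0178]
orientation: [0.092, 0.701, -0.092, 0.701]
force: [0.2, -0.5, 5.1]
opening: 0.0144
t 4.8 pos [ 0.4401 -0.2619  0.0178] F [ 0.2 -0.5  5.1] open 0.0144 j [-0.77  0.38  1.9   0.    0.87 -2.08]
axes x,y,z
 [[ 0.001 -0.001 -1.   ]
 [ 0.258  0.966 -0.   ]
 [ 0.966 -0.258  0.001]]
```

View pics/w2.png

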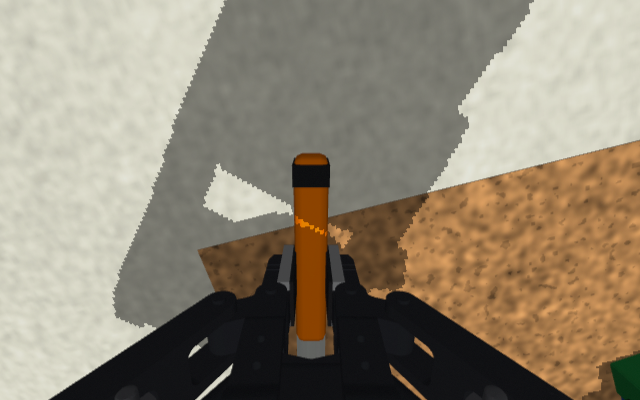

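```bash
python3 -m creep '[[0,0,0,-0.01,0,0,0],[0,0,0,-0.03,0,0,0],[0,0,0,-0.035,0,0,0],[0,0,0,-0.03,0,0,0],[0,0,0,-0.02,0,0,0],[0,0,0,-0.005,0,0,0],[0,0,0,0,0,0,0]]'
python3 - <<'E'
from h import *
st(); plan([.3875,-.0551,.12],down(11.6))
snap("side","s2.png")
E
```

```text
t: 5.55
position: [0.4399, -0.2618, 0.1479]
orientation: [0.092, 0.701, -0.092, 0.701]
force: [0.2, -0.1, -0.7]
opening: 0.0146
t 5.55 pos [ 0.4399 -0.2618  0.1479] F [ 0.2 -0.1 -0.7] open 0.0146 j [-0.77  0.15  1.85  0.    1.14 -2.08]
axes x,y,z
 [[ 0.001 -0.001 -1.   ]
 [ 0.258  0.966 -0.001]
 [ 0.966 -0.258  0.001]]
turn [-26.58   0.06   0.06] shift after turn [ 0.0279  0.213  -0.0098] shift before turn [ 0.0277  0.1862 -0.1041]
```

View pics/s2.png

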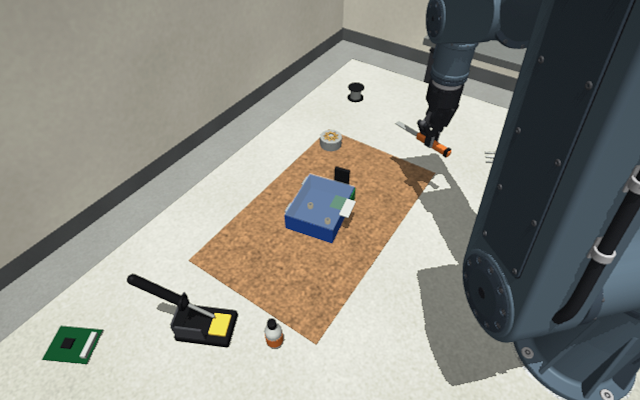

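The side picture shows the spudger in the jaws at (425,140), level and off the table. The box hasn't moved.

```bash
python3 -m creep '[[-6.65,0,0,0,0,0,0],[-6.65,0,0,0,0,0,0],[-6.65,0,0,0,0,0,0],[-6.65,0,0,0,0,0,0],[0,0,0,0,0.02,-0.001,0],[0,0,0,0,0.033,-0.002,0],[0,0,0,0,0.035,-0.002,0],[0,0,0,0,0.035,-0.002,0],[0,0,0,0,0.035,-0.001,0],[0,0,0,0,0.03,-0.001,0],[0,0,0,0.01,0.02,-0.001,0],[0,0,0,0.025,0.005,0,0],[0,0,0,0.025,0,0,0],[0,0,0,0.02,0,0,0],[0,0,0,0.01,0,0,0],[0,0,0,0.007,0,0,0],[0,0,0,0,0,0,0],[0,0,0,0,0,0,0]]'
python3 - <<'E'
from h import *
st(); plan([.3875,-.0551,.051],down(11.6))
p,d=snap("top","t3.png"); W=cloud("top",d); np.save("t3.npy",d)
snap("wrist","w3.png"); snap("side","s3.png")
E
```

```text
t: 7.4
position: [0.3873, -0.0552, 0.0506]
orientation: [-0.072, 0.703, 0.071, 0.704]
force: [0.4, -0.2, -0.7]
opening: 0.0142
t 7.4 pos [ 0.3873 -0.0552  0.0506] F [ 0.4 -0.2 -0.7] open 0.0142 j [-0.45  0.07  2.19 -0.    0.88 -2.22]
axes x,y,z
 [[ 0.    -0.    -1.   ]
 [-0.201  0.98  -0.   ]
 [ 0.98   0.201  0.   ]]
turn [0.01 0.02 0.01] shift after turn [-0.0004  0.0001  0.0002] shift before turn [-0.0004  0.0001  0.0002]
```

View pics/t3.png

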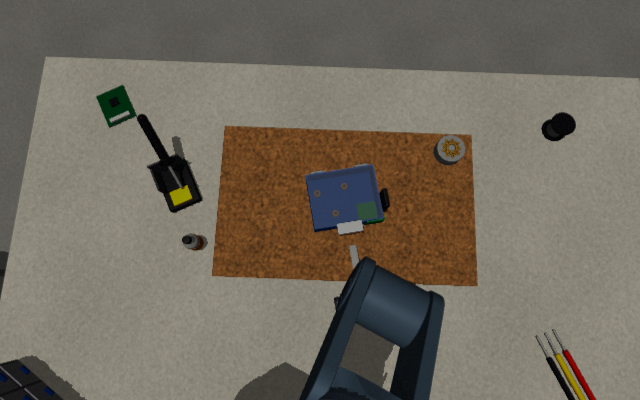

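View pics/s3.png

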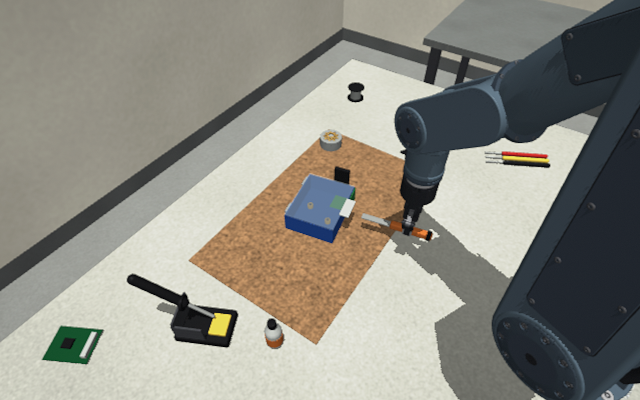

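In the top picture the blade tip is at (353,246) and the lip at (350,227), so they are in line. I'll check the blade's height against the lip with the depth images.

```bash
python3 - <<'E'
from h import *
p=cv2.imread("pics/t3.png")[:,:,::-1].astype(int); W=cloud("top",np.load("t3.npy")); r,g,b=p[...,0],p[...,1],p[...,2]
def go(W,r,b,m,c0,R,lab):
    P=W[m]; P=P[~np.isnan(P[:,0])]
    L=(P-np.array([.605,-.0105,0]))@np.array([[np.cos(R),-np.sin(R),0],[np.sin(R),np.cos(R),0],[0,0,1]])
    print(lab,len(P),"lx",np.round(np.percentile(L[:,0],[2,50,98]),4),"ly",np.round(np.percentile(L[:,1],[2,50,98]),4),"z",np.round(np.percentile(L[:,2],[5,50,95]),4))
R=np.radians(11.6)
v,u=np.mgrid[:400,:640]; gray=(abs(r-b)<40)
go(W,r,b,gray&(r>60)&(v>240)&(v<275)&(u>340)&(u<365)&(W[...,2]>.03),0,R,"blade top")
go(W,r,b,gray&(r>110)&(v>212)&(v<240)&(u>330)&(u<370)&(W[...,2]>.04),0,R,"lip top")
p,d=get_image("side"); p=p.astype(int); W=cloud("side",d); r,b=p[...,0],p[...,2]; gray=(abs(r-b)<40)
go(W,r,b,gray&(r>100)&(v>205)&(v<232)&(u>358)&(u<388)&(W[...,2]>.03),0,R,"blade side")
go(W,r,b,gray&(r>110)&(v>195)&(v<220)&(u>335)&(u<357)&(W[...,2]>.04),0,R,"lip side")
E
```

```text
blade top 153 lx [-0.1564 -0.1311 -0.1103] ly [-0.0069  0.0016  0.0087] z [0.0403 0.0426 0.0454]
lip top 265 lx [-0.0809 -0.0701 -0.0586] ly [-0.0262  0.0004  0.0265] z [0.0519 0.054  0.0563]
blade side 135 lx [-0.1732 -0.1409 -0.1118] ly [-0.0081  0.0016  0.0085] z [0.0416 0.0438 0.0462]
lip side 195 lx [-0.084  -0.0716 -0.0589] ly [-0.0283  0.0005  0.0269] z [0.0526 0.0549 0.0573]
```

```bash
python3 -m creep '[[0,0,0,0,0,0.008,0],[0,0,0,0,0,0.01,0],[0,0,0,0,0,0.01,0],[0,0,0,0,0,0.008,0],[0,0,0,0,0,0.003,0],[0,0,0,0,0,0,0],[0,0,0,-0.004,0,0,0],[0,0,0,-0.003,0,0,0],[0,0,0,0,0,0,0],[0,0,0,-0.007,0,0.0005,0],[0,0,0,-0.007,0,0.0005,0],[0,0,0,0,0,0,0]]'
python3 - <<'E'
from h import *
st()
snap("side","s4.png");snap("top","t4.png")
E
```

```text
t: 8.8
position: [0.4269, -0.0472, 0.0724]
orientation: [-0.072, 0.703, 0.071, 0.704]
force: [0.4, -0.4, -1.2]
opening: 0.0144
t 8.8 pos [ 0.4269 -0.0472  0.0724] F [ 0.4 -0.4 -1.2] open 0.0144 j [-0.39  0.11  2.09 -0.    0.94 -2.16]
axes x,y,z
 [[ 0.002 -0.001 -1.   ]
 [-0.202  0.979 -0.001]
 [ 0.979  0.202  0.001]]
```

View pics/s4.png

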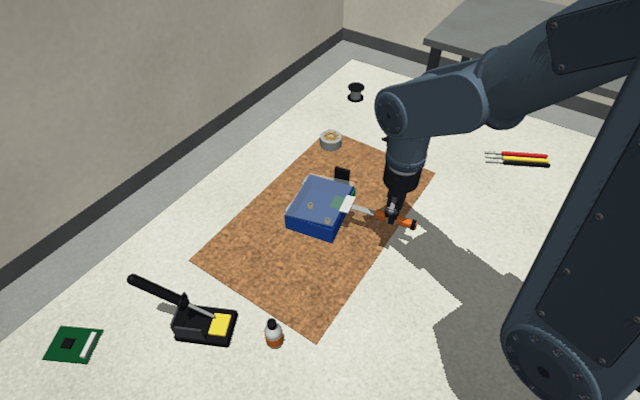

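View pics/t4.png

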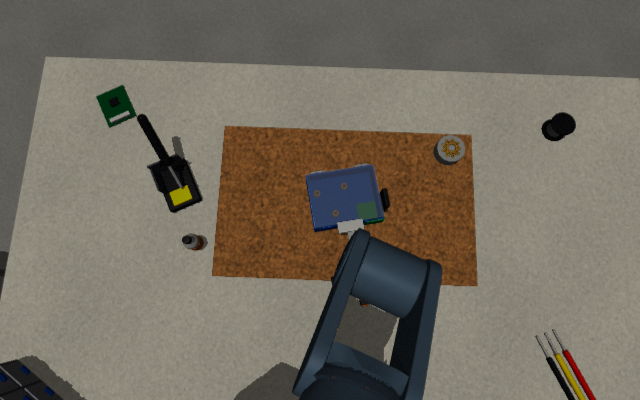

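The blade is under the lip at (347,204) in the side picture, and the lid's front edge is up a few degrees. I'll carry on along the arc.

```bash
python3 -m creep '[[0,0,0,-0.0095,0,0.001,0],[0,0,0,-0.0115,0,0.0025,0],[0,0,0,-0.0112,0,0.0035,0],[0,0,0,-0.0108,0,0.0045,0],[0,0,0,-0.0104,0,0.0054,0],[0,0,0,-0.0099,0,0.0063,0],[0,0,0,-0.0093,0,0.0071,0],[0,0,0,-0.0087,0,0.0079,0],[0,0,0,-0.0079,0,0.0087,0],[0,0,0,0,0,0,0]]'
python3 - <<'E'
from h import *
st()
snap("side","s5.png")
E
```

```text
t: 9.9
position: [0.4742, -0.0377, 0.162]
orientation: [-0.072, 0.702, 0.071, 0.705]
force: [0.4, -0.3, -0.2]
opening: 0.0146
t 9.9 pos [ 0.4742 -0.0377  0.162 ] F [ 0.4 -0.3 -0.2] open 0.0146 j [-0.33  0.05  1.93  0.    1.16 -2.1 ]
axes x,y,z
 [[ 0.003 -0.001 -1.   ]
 [-0.202  0.979 -0.001]
 [ 0.979  0.202  0.003]]
```

View pics/s5.png

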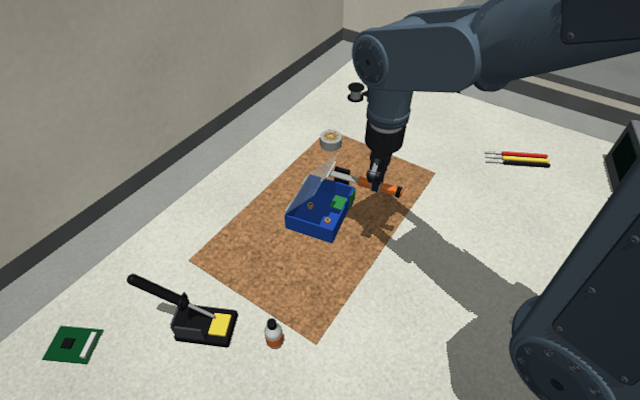

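The lid now stands at about 50°, with its lip at (335,170), and the box hasn't shifted. I'll continue over the top.

```bash
python3 -m creep '[[0,0,0,-0.0071,0,0.0093,0],[0,0,0,-0.0063,0,0.0099,0],[0,0,0,-0.0054,0,0.0104,0],[0,0,0,-0.0045,0,0.0108,0],[0,0,0,-0.0035,0,0.0112,0],[0,0,0,-0.0025,0,0.0115,0],[0,0,0,-0.0015,0,0.0116,0],[0,0,0,-0.0005,0,0.0117,0],[0,0,0,0.0005,0,0.0117,0],[0,0,0,0.0015,0,0.0116,0],[0,0,0,0.0018,0,0.008,0],[0,0,0,0,0,0,0],[0,0,0,0,0,0,0]]'
python3 - <<'E'
from h import *
st()
snap("side","s6.png");p,d=snap("top","t6.png"); np.save("t6.npy",d)
E
```

```text
t: 11.25
position: [0.5874, -0.0137, 0.1877]
orientation: [-0.072, 0.704, 0.072, 0.703]
force: [0.6, 0.4, 0.2]
opening: 0.0143
t 11.25 pos [ 0.5874 -0.0137  0.1877] F [0.6 0.4 0.2] open 0.0143 j [-0.23  0.26  1.63  0.    1.25 -2.  ]
axes x,y,z
 [[-0.     0.    -1.   ]
 [-0.202  0.979  0.   ]
 [ 0.979  0.202 -0.   ]]
```

View pics/s6.png

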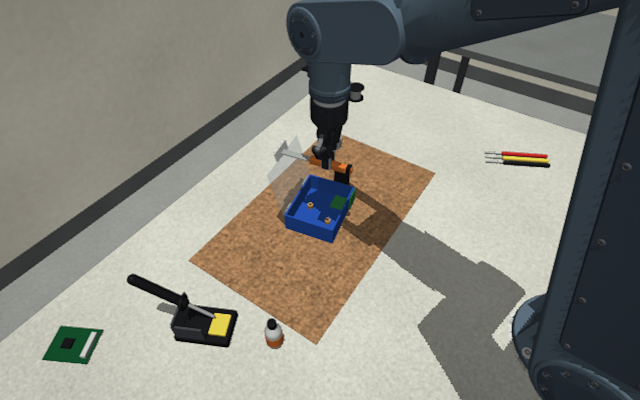

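View pics/t6.png

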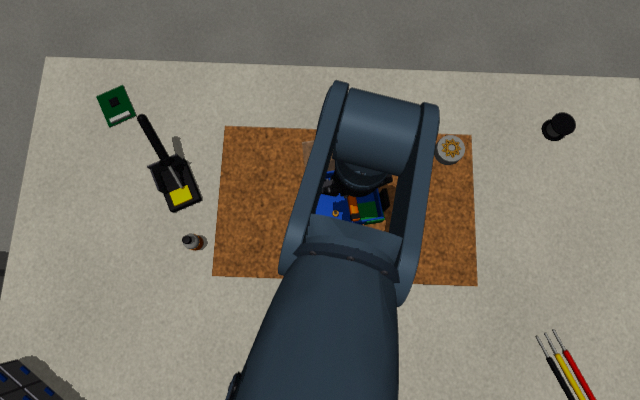

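In the side picture the lid stands past upright, with its lip at (280,148). By geometry it's at about 103°. Now I'll retract and bring the spudger back down.

```bash
python3 -m creep '[[0,0,0,0,0,-0.015,0],[0,0,0,0,0,-0.03,0],[0,0,0,0,0,-0.035,0],[0,0,0,0,0,-0.035,0],[0,0,0,0,-0.015,-0.015,0],[0,0,0,0,-0.035,0,0],[6.65,0,0,0,-0.035,0,0],[6.65,0,0,0,-0.035,0,0],[6.65,0,0,0,-0.035,0,0],[6.65,0,0,0,-0.03,0,0],[0,0,0,0,-0.02,0,0],[0,0,0,0,0,0,0],[0,0,0,0,0,0,0]]'
python3 - <<'E'
from h import *
st(); plan([.44,-.262,.0185],down(-15))
p,d=snap("top","t7.png"); np.save("t7.npy",d)
snap("side","s7.png")
E
```

```text
t: 12.65
position: [0.4693, -0.2421, 0.1881]
orientation: [0.093, 0.701, -0.092, 0.701]
force: [-0.2, 0.7, -1.0]
opening: 0.0142
t 12.65 pos [ 0.4693 -0.2421  0.1881] F [-0.2  0.7 -1. ] open 0.0142 j [-0.7   0.14  1.78  0.    1.23 -2.01]
axes x,y,z
 [[ 0.     0.    -1.   ]
 [ 0.26   0.966  0.   ]
 [ 0.966 -0.26  -0.   ]]
turn [-0.04 -0.   -0.02] shift after turn [ 0.1696 -0.0268 -0.0232] shift before turn [ 0.1695 -0.0269 -0.0232]
```

View pics/t7.png

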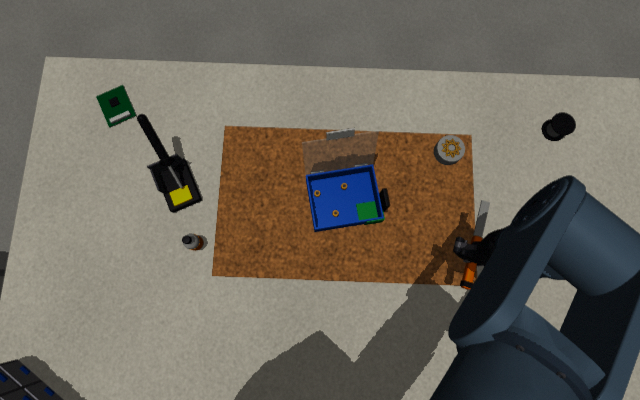

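View pics/s7.png

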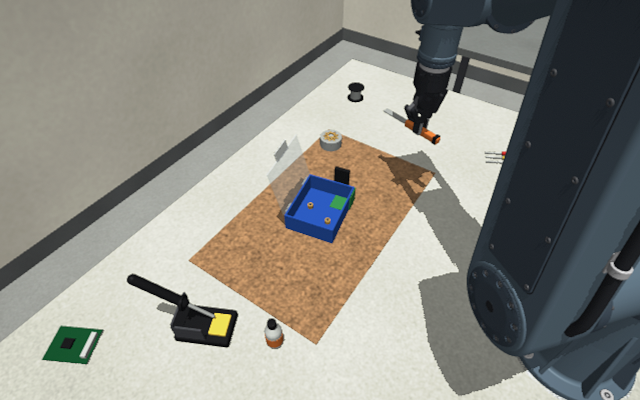

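The lid stays open past upright, with its lip at (340,134) in the top picture and (283,150) in the side one. I'll measure the box again and put the spudger down.

```bash
python3 - <<'E'
from h import *
p=cv2.imread("pics/t7.png")[:,:,::-1].astype(int); W=cloud("top",np.load("t7.npy")); r,g,b=p[...,0],p[...,1],p[...,2]
v,u=np.mgrid[:400,:640]
def rect(M,n):
    P=W[M]; P=P[~np.isnan(P[:,0])]; c,s,a=cv2.minAreaRect((P[:,:2]*1000).astype(np.float32)); print(n,len(P),np.round(c,1),np.round(s,1),round(a,1),np.round(np.percentile(P[:,2],[5,50,95]),4))
roi=(v>155)&(v<240)&(u>295)&(u<395)
rect(roi&(W[...,2]>.044)&(W[...,2]<.058)&(b>r+15),"rim")
rect(roi&(W[...,2]>.085)&(r<60)&(b<60)&(u>376),"tabtop")
rect((v>120)&(v<142)&(u>320)&(u<360)&(W[...,2]>.14),"lip")
E
python3 -m creep '[[0,0,0,0.02,-0.007,-0.006,0],[0,0,0,0.03,-0.01,-0.008,0],[0,0,0,0.035,-0.01,-0.009,0],[0,0,0,0.035,0,0,0],[0,0,0,0.025,0,0,0],[0,0,0,0.014,0,0,0],[0,0,0,0.006,0,0,0],[0,0,0,0.002,0,0,0],[0,0,0,0.002,0,0,0],[0,0,0,0,0,0,0]]'
python3 - <<'E'
from h import *
st(); plan([.44,-.262,.0178],down(-15))
E
```

```text
rim 554 [605.2 -11.4] [129.  156.5] 11.5 [0.045  0.0492 0.0519]
tabtop 98 [597.4 -96.1] [38.8 10.1] 11.2 [0.0873 0.0938 0.0972]
lip 409 [701.6   8.2] [14.5 78.5] 8.0 [0.1536 0.1718 0.19  ]
t: 13.75
position: [0.4412, -0.2627, 0.0199]
orientation: [0.092, 0.701, -0.092, 0.702]
force: [0.1, -0.5, -0.4]
opening: 0.0142
t 13.75 pos [ 0.4412 -0.2627  0.0199] F [ 0.1 -0.5 -0.4] open 0.0142 j [-0.77  0.37  1.89  0.    0.87 -2.08]
axes x,y,z
 [[ 0.001 -0.001 -1.   ]
 [ 0.258  0.966 -0.001]
 [ 0.966 -0.258  0.002]]
turn [0.04 0.1  0.05] shift after turn [ 0.0021  0.0004 -0.0014] shift before turn [ 0.0021  0.0004 -0.0014]
```

```bash
python3 -m creep '[[0,0,0,0.001,0,0,0],[0,0,0,0.001,0,0,0],[0,0,0,0,0,0,0],[0,0,0,0,0,0,0.02],[0,0,0,0,0,0,0.03],[0,0,0,0,0,0,0.05],[0,0,0,0,0,0,0.05],[0,0,0,0,0,0,0.05],[0,0,0,-0.01,0,0,0.05],[0,0,0,-0.03,0,0,0.05],[0,0,0,-0.04,0,0,0.05],[0,0,0,-0.04,0,0,0.05],[0,0,0,-0.03,0,0,0.05],[0,0,0,-0.01,0,0,0.05],[0,0,0,0,0,0,0.05]]'
python3 - <<'E'
from h import *
st(); plan([.598,-.096,.18],down(11.6))
snap("wrist","w8.png")
E
```

```text
t: 15.25
position: [0.4413, -0.263, 0.179]
orientation: [0.091, 0.7, -0.093, 0.702]
force: [-0.4, 0.2, -1.0]
opening: 0.0502
t 15.25 pos [ 0.4413 -0.263   0.179 ] F [-0.4  0.2 -1. ] open 0.0502 j [-0.77  0.11  1.83  0.    1.2  -2.08]
axes x,y,z
 [[ 0.003 -0.003 -1.   ]
 [ 0.258  0.966 -0.002]
 [ 0.966 -0.258  0.003]]
turn [-26.57   0.17   0.15] shift after turn [-0.001   0.132   0.1871] shift before turn [-0.0011  0.2018  0.1082]
```

View pics/w8.png

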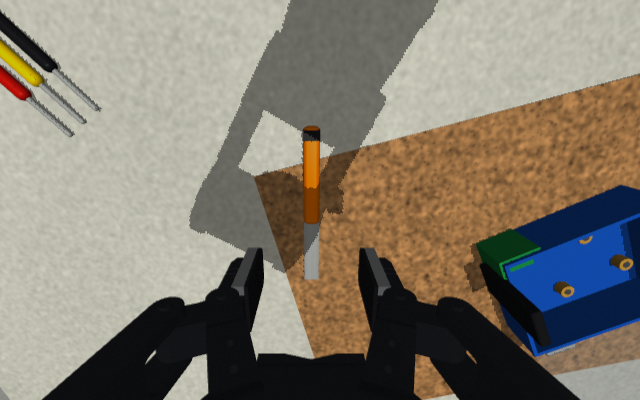

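The wrist picture shows the spudger lying flat at (312,125–278), and the box at lower right with the lid open. Next is the tab.

```bash
python3 -m creep '[[-6.65,0,0,0,0.01,0.02,0.05],[-6.65,0,0,0,0.02,0.03,0.05],[-6.65,0,0,0,0.02,0.03,0.05],[-6.65,0,0,0,0.02,0.03,0.05],[0,0,0,0,0.02,0.03,0.05],[0,0,0,0,0.02,0.02,0.05],[0,0,0,0,0.01,0.01,0.05],[0,0,0,0,0,0,0.05],[0,0,0,0,0,0,0.05]]'
python3 - <<'E'
from h import *
st(); plan([.5975,-.096,.072],down(11.5))
p,d=snap("wrist","w9.png")
W=cloud("wrist",d); p=p.astype(int)
M=(W[...,2]>.085)&(W[...,2]<.11)&(p.max(2)<70)&(np.hypot(W[...,0]-.5975,W[...,1]+.096)<.04)
P=W[M]; c,s,a=cv2.minAreaRect((P[:,:2]*1000).astype(np.float32)); print(len(P),c,s,a,np.median(P[:,2]))
E
```

```text
t: 16.2
position: [0.6014, -0.14, 0.1758]
orientation: [-0.072, 0.704, 0.072, 0.703]
force: [-0.7, -0.6, 0.0]
opening: 0.0498
t 16.2 pos [ 0.6014 -0.14    0.1758] F [-0.7 -0.6  0. ] open 0.0498 j [-0.42  0.34  1.56 -0.    1.25 -2.19]
axes x,y,z
 [[-0.002  0.    -1.   ]
 [-0.202  0.979  0.001]
 [ 0.979  0.202 -0.002]]
turn [ 0.13 -0.12 -0.04] shift after turn [0.1038 0.0439 0.0049] shift before turn [0.1038 0.0438 0.0053]
766 (596.8912353515625, -98.95323181152344) (39.96862030029297, 9.889083862304688) 11.779147148132324 0.0962578334572673
```

View pics/w9.png

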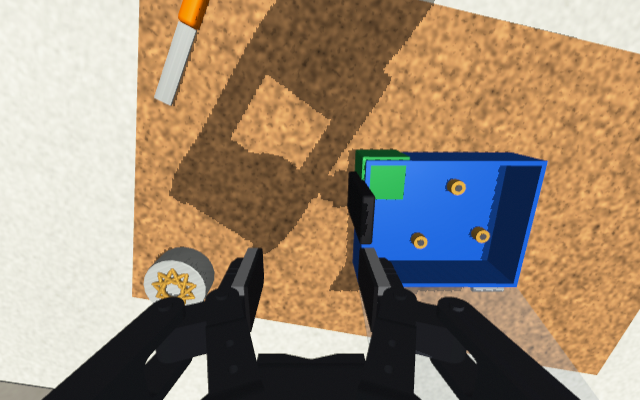

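The wrist picture shows the tab top at (362,215), the green corner at (388,180), and the three spacers at (458,187), (482,236) and (420,241). Both cameras agree on the tab to within 3 mm.

```bash
python3 -m creep '[[0,0,0,0,0.02,0.002,0.05],[0,0,0,0,0.022,0.003,0.05],[0,0,0,0.02,0,0,0.05],[0,0,0,0.03,0,0,0.05],[0,0,0,0.025,0,0,0.05],[0,0,0,0.02,0,0,0.05],[0,0,0,0.008,0,0,0.05],[0,0,0,0,0,0,0.05],[0,0,0,0,0,0,0.05]]'
python3 - <<'E'
from h import *
st(); plan([.597,-.0975,.072],down(11.6))
p,d=snap("wrist","w10.png")
E
```

```text
t: 17.15
position: [0.5993, -0.0978, 0.0751]
orientation: [-0.072, 0.703, 0.071, 0.704]
force: [-0.3, -0.2, -0.3]
opening: 0.0498
t 17.15 pos [ 0.5993 -0.0978  0.0751] F [-0.3 -0.2 -0.3] open 0.0498 j [-0.36  0.45  1.64  0.    1.05 -2.13]
axes x,y,z
 [[ 0.001 -0.    -1.   ]
 [-0.201  0.98  -0.001]
 [ 0.98   0.201  0.001]]
turn [-0.    0.07  0.04] shift after turn [ 0.0031  0.0008 -0.0022] shift before turn [ 0.0031  0.0008 -0.0022]
```

View pics/w10.png

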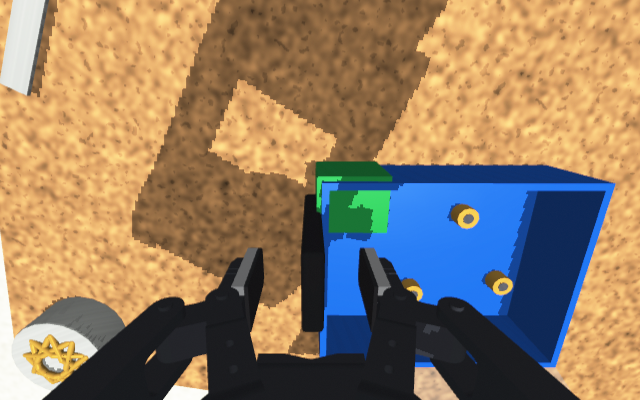

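The tab is at u≈312, midway between the pads at 255 and 372. I'll close on it.

```bash
python3 -m creep '[[0,0,0,0.003,0,-0.002,0.05],[0,0,0,0,0,0,0.03],[0,0,0,0,0,0,0.015],[0,0,0,0,0,0,0.0],[0,0,0,0,0,0,0],[0,0,0,0,0,0,0],[0,0,0,0,0,0,0],[0,0,0,0,0,0,0]]'
python3 - <<'E'
from h import *
st()
E
```

```text
t: 18.0
position: [0.5971, -0.0979, 0.0714]
orientation: [-0.072, 0.703, 0.072, 0.704]
force: [-1.2, 0.4, 5.6]
opening: 0.0094
t 18.0 pos [ 0.5971 -0.0979  0.0714] F [-1.2  0.4  5.6] open 0.0094 j [-0.36  0.45  1.64 -0.    1.05 -2.13]
axes x,y,z
 [[ 0.    -0.    -1.   ]
 [-0.202  0.979 -0.   ]
 [ 0.979  0.202  0.   ]]
```

```bash
python3 -m creep '[[0,0,0,-0.004,0,0,0],[0,0,0,-0.01,0,0,0],[0,0,0,-0.015,0,0,0],[0,0,0,-0.02,0,0,0],[0,0,0,-0.025,0,0,0],[0,0,0,-0.025,0,0,0],[0,0,0,-0.025,0,0,0],[0,0,0,-0.02,0,0,0],[0,0,0,-0.015,0,0,0],[0,0,0,-0.01,0,0,0],[0,0,0,-0.005,0,0,0],[0,0,0,0,0,0,0]]'
python3 - <<'E'
from h import *
st()
snap("side","s11.png"); snap("wrist","w11.png")
E
```

```text
t: 19.2
position: [0.5969, -0.0979, 0.2453]
orientation: [-0.072, 0.703, 0.072, 0.704]
force: [0.2, 0.2, -4.1]
opening: 0.0094
t 19.2 pos [ 0.5969 -0.0979  0.2453] F [ 0.2  0.2 -4.1] open 0.0094 j [-0.36  0.25  1.53  0.    1.37 -2.13]
axes x,y,z
 [[ 0.    -0.    -1.   ]
 [-0.201  0.98  -0.   ]
 [ 0.98   0.201  0.   ]]
```

View pics/s11.png

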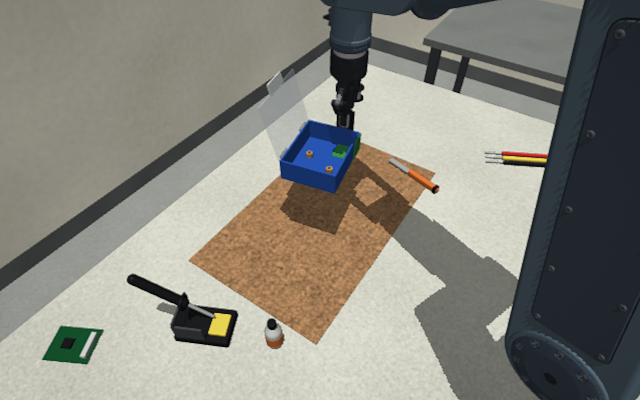

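View pics/w11.png

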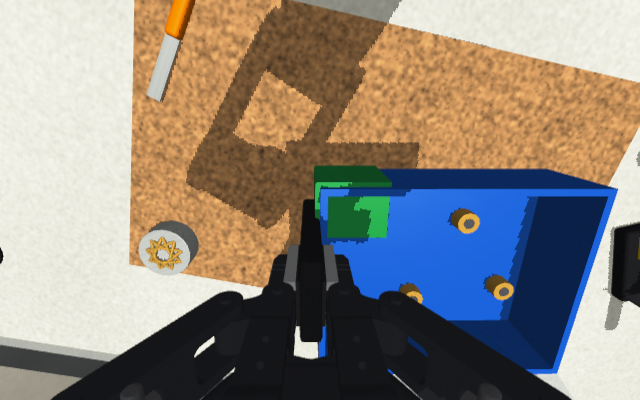

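The box hangs level, with its shadow detached on the mat. The lid is open with its lip at (283,80) in the side picture, and all three spacers are in view. Now I'll tilt towards the green corner.

```bash
python3 -m creep '[[0,-1,1,0,0,0,0],[0,-2,2,0,0,0,0],[0,-2,2,0,0,0,0],[0,-2,2,0,0,0,0],[0,-2,2,0,0,0,0],[0,-2,2,0,0,0,0],[0,-2,2,0,0,0,0],[0,-2,2,0,0,0,0],[0,-2,2,0,0,0,0],[0,-2,2,0,0,0,0],[0,-2,2,0,0,0,0],[0,-2,2,0,0,0,0],[0,-2,2,0,0,0,0],[0,-2,2,0,0,0,0],[0,-1,1,0,0,0,0],[0,0,0,0,0,0,0],[0,0,0,0,0,0,0],[0,0,0,0,0,0,0]]'
python3 - <<'E'
from h import *
st()
snap("side","s12.png"); snap("wrist","w12.png")
E
```

```text
t: 21.1
position: [0.5971, -0.0978, 0.2452]
orientation: [0.118, 0.511, 0.253, 0.813]
force: [0.1, 0.1, -3.5]
opening: 0.0094
t 21.1 pos [ 0.5971 -0.0978  0.2452] F [ 0.1  0.1 -3.5] open 0.0094 j [-0.7   0.21  1.72  0.7   1.37 -2.68]
axes x,y,z
 [[ 0.351  0.532 -0.771]
 [-0.291  0.844  0.45 ]
 [ 0.89   0.067  0.451]]
```

View pics/s12.png

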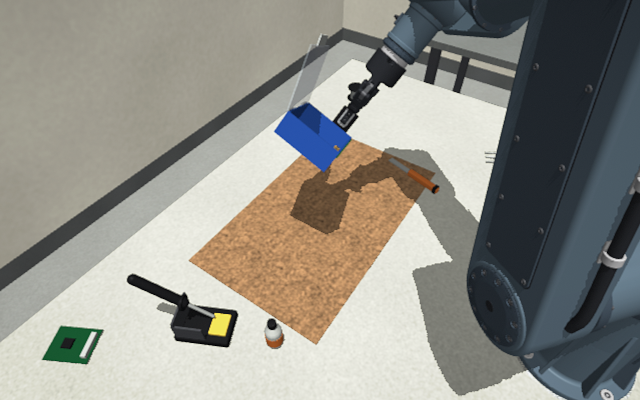

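View pics/w12.png

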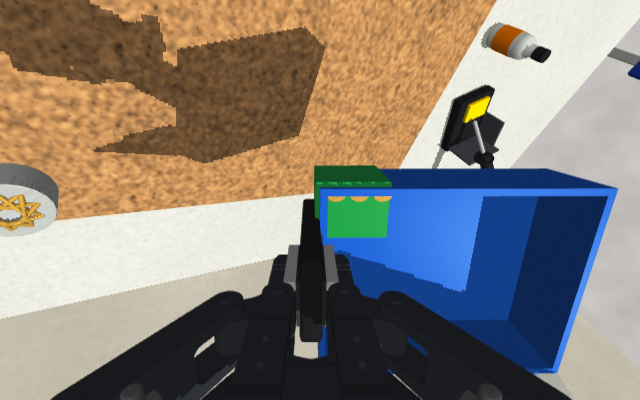

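In the wrist picture all three spacers sit in a row against the −x wall at (337,198), (360,198) and (382,198). The green floor patch spans u 328–392. I'll work out their positions in the box frame, along with the tilt and the lid angle.

```bash
python3 - <<'E'
from h import *
st()
s=sensors.observe(); p,d=get_image("wrist"); W=cloud("wrist",d)
Rt=Ro.from_quat(s['orientation']); T=Rt.inv().apply((W.reshape(-1,3)-s['position']))
# box frame at grasp
Rg=Ro.from_quat([-0.0716,0.7034,0.0716,0.7035]); pg=np.array([.5970,-.0979,.0714]); C=np.array([.605,-.011,0]); Rb=Ro.from_euler('z',11.6,degrees=True)
B=Rb.inv().apply(Rg.apply(T)+pg-C).reshape(400,640,3)
hsv=cv2.cvtColor(p,cv2.COLOR_RGB2HSV)
roi=np.zeros((400,640),bool); roi[180:260,315:420]=1
g=roi&(hsv[...,0]>50)&(hsv[...,0]<75)&(hsv[...,1]>100)
fl=g&(B[...,2]<.012)
print("green floor x",np.nanpercentile(B[fl][:,0],[1,50,99]).round(4),"y",np.nanpercentile(B[fl][:,1],[1,99]).round(4),"z",np.nanmedian(B[fl][:,2]).round(4))
br=roi&(hsv[...,0]>8)&(hsv[...,0]<25)&(hsv[...,1]>60)&(B[...,0]>-.062)&(B[...,2]<.03)
n,l,stt,c=cv2.connectedComponentsWithStats(br.astype(np.uint8))
for i in range(1,n):
    if stt[i,4]>15:
        m=l==i; print(stt[i],"x",np.nanpercentile(B[m][:,0],[2,98]).round(4),"y",np.nanpercentile(B[m][:,1],[2,50,98]).round(4),"z",np.nanmedian(B[m][:,2]).round(4))
zb=(Rt*Rg.inv()*Rb).apply([0,0,1]); print("tilt deg",np.degrees(np.arccos(zb[2])))
cv2.imwrite("pics/w13.png",cv2.resize(p[160:280,300:460,::-1],(800,600),interpolation=cv2.INTER_CUBIC))
print("corner world",(Rt.apply(Rg.inv().apply(Rb.apply([-.0585,-.0735,.004])+C-pg))+s['position']).round(3))
E
```

```text
t 21.2 pos [ 0.5971 -0.0976  0.2453] F [-0.1  0.2 -4. ] open 0.0091 j [-0.7   0.21  1.72  0.7   1.37 -2.68]
axes x,y,z
 [[ 0.351  0.532 -0.771]
 [-0.291  0.844  0.45 ]
 [ 0.89   0.067  0.451]]
green floor x [-0.0421 -0.0279 -0.014 ] y [-0.071  -0.0302] z 0.0055
[328 197  17   4  52] x [-0.0468 -0.0441] y [-0.0719 -0.0671 -0.0623] z 0.0159
[351 197  17   5  53] x [-0.0469 -0.044 ] y [-0.0566 -0.0521 -0.0473] z 0.016
[374 196  17   5  62] x [-0.0471 -0.0443] y [-0.042  -0.0368 -0.0318] z 0.0158
tilt deg 39.563290422882815
corner world [ 0.588 -0.056  0.183]
```

View pics/w13.png

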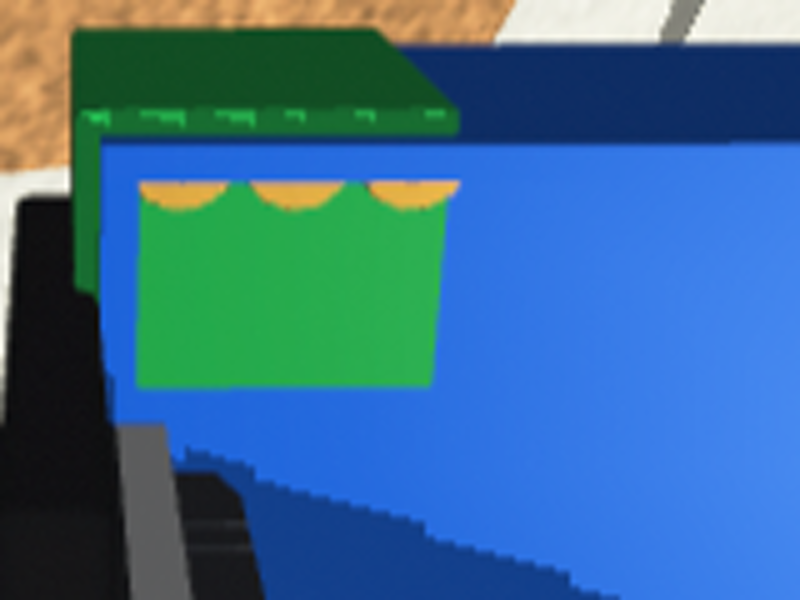

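The spacers form a touching row starting at the corner, with centres at y = −67, −52 and −37 mm, all on the green patch. The tilt is 39.6°. One last check of the lid and surroundings before handing in.

```bash
python3 - <<'E'
from h import *
s=sensors.observe(); p,d=snap("side","s14.png"); W=cloud("side",d)
Rt=Ro.from_quat(s['orientation']); T=Rt.inv().apply((W.reshape(-1,3)-s['position']))
Rg=Ro.from_quat([-0.0716,0.7034,0.0716,0.7035]); pg=np.array([.5970,-.0979,.0714]); C=np.array([.605,-.011,0]); Rb=Ro.from_euler('z',11.6,degrees=True)
B=Rb.inv().apply(Rg.apply(T)+pg-C).reshape(400,640,3)
m=np.zeros((400,640),bool); m[25:62,310:332]=1; m&=(B[...,2]>.12)&(B[...,2]<.22)
P=B[m]; print("lip in box frame",len(P),np.nanmedian(P,0).round(3)); q=np.nanmedian(P,0); print("lid deg",np.degrees(np.arctan2(q[2]-.0505,.0625-q[0])))
bx=np.array([[x,y,0] for x in(-.0625,.0625) for y in (-.0775,.0775)]); print("box lowest z",(Rt.apply(Rg.inv().apply(Rb.apply(bx)+C-pg))+s['position'])[:,2].round(3))
snap("top","t14.png"); st()
E
```

```text
lip in box frame 396 [0.091 0.006 0.163]
lid deg 104.301613782063
box lowest z [0.176 0.246 0.233 0.302]
t 21.35 pos [ 0.597  -0.0976  0.2452] F [-0.3 -0.6 -3.7] open 0.0095 j [-0.7   0.21  1.72  0.7   1.37 -2.68]
axes x,y,z
 [[ 0.351  0.532 -0.771]
 [-0.291  0.844  0.45 ]
 [ 0.89   0.067  0.451]]
```

View pics/t14.png

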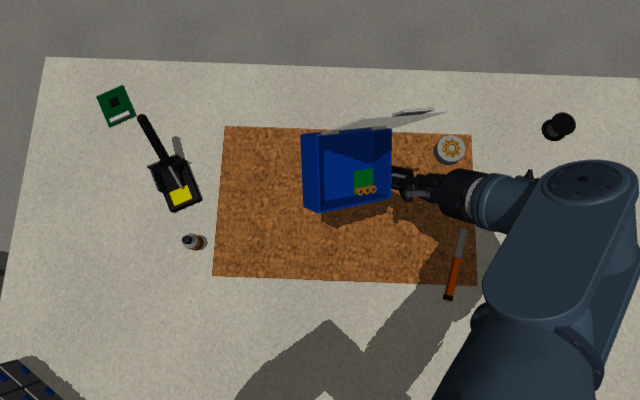

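View pics/s14.png

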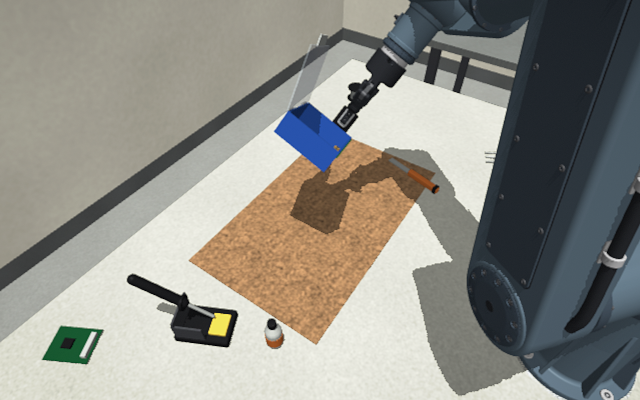

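The top picture shows the three spacers at (358–373,190) by the green patch, the lid open, the spudger flat, and the bystanders where they were. Handing in.

```bash
python3 - <<'E'
from h import *
print(env.job_done()); st()
E
```

```text
the job is handed in; nothing more can be done
None
the job is handed in; nothing more can be done
```

The job is done and handed in at about 21 s of the 67 s allowed. I levered the lid open with the spudger blade under its lip, laid the spudger back flat where it came from, then lifted the box by its tab and tilted it towards the green corner.

Last checks before handing in:
- **Lid:** it stands at about 104°, past upright, and stayed there through the lift and tilt.
- **Box:** it is tilted 39.6° and held still, with its lowest corner about 0.18 m above the table.
- **Spacers:** all three lie in a touching row along the −x wall, starting in the green corner, with centres at y = −67, −52 and −37 mm. The outermost one's far edge just reaches the edge of the green patch. I did not try to pack them tighter.
- **Surroundings:** the spudger is flat on the table, and the bottle, tin and soldering-iron stand look unmoved in the pictures. Wrist forces stayed around 6 N or less at every reading.

One disagreement: the top and wrist cameras differed by up to 3 mm on positions, so I averaged them; both grasps were good.

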